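# Turn the bench organizer until the turned handle faces front

## Task

Turn the round bench organizer by pushing the pegs on its rim round with the fingertips, gently and without gripping, until the pocket with the turned tool handle is centred over the steel pointer nose at the front, and leave it standing there. Do not touch or take out the things in the pockets, and do not disturb the things lying round it.

Things in the scene. Friction and masses are not known exactly. Their poses are not given: they have to be found in the camera images.
- carousel: Turning top: plywood disc 300 mm across, 16 thick, top face 40 above the bench. Origin on the axis at its underside (24 above the bench), z up. Dividers 20 high, 6 thick make 5 equal pockets; wooden hub 44 across, 30 high. Own -x: middle of the turned handle's pocket; the others follow every 72 degrees. Turns either way without stops, about 1 N at the rim, stays where left.
- handle_pocket (a point): Point on the disc's upper face on the centre line of the pocket that holds the turned handle, 100 mm from the turning axis.
- foot: Fixed dark steel foot under the disc, 210 mm across, origin on the turning axis at bench level, z up. Its one pointer nose sticks out along its own -x, at most 19 mm high, ending 204 mm from the axis (54 beyond the disc's edge). The nose marks the front and points roughly toward the robot (within 30 degrees of the world's -x).
- pointer_tip (a point): Outer tip of the pointer nose, 16 mm above the bench.
- turned_handle: Turned wooden tool handle with a pale metal ferrule, the only long slender piece in the organizer, 100 mm long and 18 mm thick, loose, lying in its pocket roughly along the pocket's centre line. Origin near its middle, on its underside.
- cube_0: Loose hardwood block 45 x 62 x 58 mm high in the next pocket counterclockwise; origin centre of underside.
- spool: Loose wooden spool, 52 mm across and 50 mm high, narrow waist, in the second pocket counterclockwise; origin centre of underside.
- block_sf: Loose wood block 50 x 66 x 55 mm high in the third pocket counterclockwise; origin centre of underside.
- wheel: Loose flat wooden wheel 60 mm across and 22 mm thick in the fourth pocket counterclockwise; origin centre of underside.
- safety_glasses: Bystander: safety glasses 82 x 154 x 49 mm on the bench, left of the organizer, loose.
- round_brush: Bystander: round paint brush 23 x 201 x 18 mm on the bench, right of the organizer, loose.
- offcut: Bystander: wood offcut 50 x 115 x 55 mm on the bench, left of and beyond the organizer's axis, loose.
- peg0 (a point): Top centre of an upright round wooden push peg standing on the disc's rim: 14 mm across (a 20 mm collar on its lowest 6 mm), rising 55 mm above the disc's upper face, to 95 mm above the bench, 138 mm from the turning axis, at the outer end of a divider; peg 0 stands 36 degrees counterclockwise of the handle pocket's centre line.
- peg1 (a point): Top centre of an upright round wooden push peg standing on the disc's rim: 14 mm across (a 20 mm collar on its lowest 6 mm), rising 55 mm above the disc's upper face, to 95 mm above the bench, 138 mm from the turning axis, at the outer end of a divider; peg 1 stands 108 degrees counterclockwise of the handle pocket's centre line.
- peg2 (a point): Top centre of an upright round wooden push peg standing on the disc's rim: 14 mm across (a 20 mm collar on its lowest 6 mm), rising 55 mm above the disc's upper face, to 95 mm above the bench, 138 mm from the turning axis, at the outer end of a divider; peg 2 stands 180 degrees counterclockwise of the handle pocket's centre line.
- peg3 (a point): Top centre of an upright round wooden push peg standing on the disc's rim: 14 mm across (a 20 mm collar on its lowest 6 mm), rising 55 mm above the disc's upper face, to 95 mm above the bench, 138 mm from the turning axis, at the outer end of a divider; peg 3 stands 252 degrees counterclockwise of the handle pocket's centre line.
- peg4 (a point): Top centre of an upright round wooden push peg standing on the disc's rim: 14 mm across (a 20 mm collar on its lowest 6 mm), rising 55 mm above the disc's upper face, to 95 mm above the bench, 138 mm from the turning axis, at the outer end of a divider; peg 4 stands 324 degrees counterclockwise of the handle pocket's centre line.
Things that resemble listed ones, but are neither listed nor needed, are in the scene too. Several things have the shape of the turned_handle; the one meant has the colours described above. Several things have the shape of the wheel; the one meant has the colours described above.

How it is judged:
By the outcome, as a careful person would: the job done as asked, in the order asked, and still so for the second after the job is handed in, with the robot touching nothing.
It also fails if it takes over 48 s, if anything falls off the work surface, if the arm or the gripper's body presses on something with over 40 N, if the wrist force passes 120 N, or if a joint passes its speed limit or range.

## Robot

A 7-joint arm with a two-finger parallel gripper is mounted at the origin on the work surface; the furniture and walls round the work are solid. World frame = base frame: x ahead of the robot, y to its left, z up, the work surface at z = 0. Lengths are in mm, angles in rad, forces in N, time in s.
With the tool pointing down it reaches from about 400 to 875 mm from the base axis. Payload 4.4 kg.
Tool frame: the origin (TCP) lies midway between the tips of the shut fingers; the grasp point (between the pads) lies 19 mm behind it (ctrl.pinch_z is the distance from the TCP to the grasp point, in mm); z points along the fingers, y is the line along which they close (so a half turn about z gives the same grasp; the last joint's range is limited). The gripper opens to 85 mm and grips with 20 to 120 N. Pads are 22 mm wide; open, the fingers measure 114 mm over their backs; the gripper's body (76 mm by 85 mm) begins 54 mm behind the grasp point. The pads swing forward as they close: fully open they stand 13 mm farther back than shut.
Start: joints at [1.064, 0.628, 0.038, 1.517, -0.027, 0.996, -0.02], TCP at [277.359, -587.869, 231.313] pointing down, gripper open.
Joint ranges: [-3.06, 3.06], [-0.37, 2.12], [-1.25, 1.32], [0.18, 2.47], [-1.1, 4.24], [0.23, 1.98], [-2.94, 2.94]. Speed limits (rad/s): [2.57, 2.57, 3.14, 3.14, 3.14, 3.14, 3.14].

## Interface

Orientations are given as [roll, pitch, yaw] about the fixed x, y, z axes, in that order (R = Rz(yaw) Ry(pitch) Rx(roll)).
In Python, from cell import read_state, cams, order, ctrl gives the robot as it stands.
- The arm moves only by the tool move_arm, never from a script. Its argument "targets" is text: rows parted by semicolons, each of 7 numbers parted by spaces: the gripper's target within -1 to 1 (fully open at 1, half-way at 0, shut at -1), then the shift along the tool's x, y, z in cm, then the turn, a rotation vector about the tool's x, y, z in degrees. A call has 1 to 5 rows; each row shifts and turns the commanded pose from where the row before left it, along the tool's axes as they then stand; what a row does not reach is not made up. A row lasts 1/12 s, in which the tool goes at most 41.7 mm and 7.16 degrees, less where a joint would pass 70% of its speed; a pose out of reach is approached as far as the arm can. A call with a gripper value outside its range is refused whole. The fingers move at their own pace and stop on an object; the grip force is fixed at half the most. Time passes only in rows, so rows that do not move let the fingers close. It gives the time, the measured TCP pose, the force, the opening and the grip force at its end, in the units of the state.
- read_state(): the state, without advancing time (a new reading comes with each control period).
- cams.get_image(name): name is "side" or "top" or "wrist"; returns a dict with "color" (420x560x3 uint8, red, green, blue), "fovy" (degrees; the focal length in pixels is half the picture's height over the tangent of half this angle, whatever the lens; pixels are square), "cx", "cy" (the principal point, pixels), "rvec" (rotation vector, rad) and "tvec" (3), from world to camera coordinates, as OpenCV has them. Camera axes: x right, y down, z forward; pixel columns grow to the right and rows downward; lengths in mm; the calibration is good to about 2 mm. The wrist camera is an equidistant fisheye: a pixel r from the principal point sees the ray r / f radians off the axis. A picture is of the moment at which its call begins. There is no depth.
- order.finish_job(): hands the job in; it is judged then, once.
The state is a dict: "clock": time; "qpos": joint angles; "qd": joint speeds; "tau": joint torques, N m; "eef_pos": TCP position; "tool_rot": TCP orientation; "force": force on the tool from outside, world axes, zero at the start; "torque": the same for the moment, N m; "width": finger opening in mm; "gripper_force": force on a finger pad.
Only numpy, scipy, OpenCV 4.12 (cv2) and the standard library are available. Lean on these libraries where they do the work, as an engineer would, in place of code of your own. Each camera call takes 0.05 s, during which the arm holds its last target. There are 200 camera calls.

## Working session

There is one attempt and no reset: what is moved stays moved. The work goes in short steps, Python scripts to look and compute and a tool call to move; the robot and the scene stay as the last step left them, time stands still between calls to the robot, and variables do not carry over. Pictures are saved under pics/ and viewed, at most 10 in all, crops included, and the job is handed in when it is done.

Besides the shell and the picture viewer there is one more tool, called after "Call:" as name(argument=value, ...) on one line, values as JSON. move_arm: Moves the arm, as the interface text tells. Its arguments: {"type":"object","properties":{"targets":{"type":"string"}},"required":["targets"]}

```bash
mkdir -p pics; cat > h.py <<'E'
import numpy as np, cv2
from cell import read_state, cams, order, ctrl
def shot(n,f):
    i=cams.get_image(n); cv2.imwrite('pics/'+f,i['color'][:,:,::-1]); np.savez('pics/'+f+'.npz',**{k:v for k,v in i.items()}); return i
def cal(i):
    R=cv2.Rodrigues(np.array(i['rvec'],float))[0]; t=np.array(i['tvec'],float).ravel()
    f=210/np.tan(np.radians(float(i['fovy']))/2); return R,t,f,float(i['cx']),float(i['cy'])
def unproj(i,uv,z):
    R,t,f,cx,cy=cal(i); d=R.T@np.array([(uv[0]-cx)/f,(uv[1]-cy)/f,1]); o=-R.T@t
    return o+d*(z-o[2])/d[2]
def proj(i,P):
    R,t,f,cx,cy=cal(i); c=(R@np.atleast_2d(P).T).T+t; return c[:,:2]/c[:,2:]*f+[cx,cy]
E
python3 - <<'E'
from h import *
for n in('top','side'):
    i=shot(n,n+'1.png'); R,t,f,_,_=cal(i); print(n,-R.T@t,R[2],f)
print(read_state())
E
```

```text
top [ 412.59522418   14.43392809 1355.1164642 ] [ 8.07269117e-02 -4.25682806e-04 -9.96736166e-01] 468.8105379239494
side [  576.99667935 -1007.09391216  1032.287676  ] [-0.03721308  0.7355121  -0.67648883] 535.3594517995585
{'clock': 0.1, 'qpos': array([ 1.06422206,  0.62927768,  0.0384461 ,  1.51824166, -0.02701637,
        0.99627823, -0.02002067]), 'qd': array([ 2.14948564e-03, -2.76280255e-03,  8.54581705e-04, -6.39350785e-04,
       -4.98092975e-05, -2.25391172e-03, -7.52301048e-04]), 'tau': array([ 2.24110045e-03, -5.64530253e+01,  1.23007771e+00, -1.93975192e+01,
        1.12542347e-02,  5.38740322e-03,  1.59446762e-05]), 'eef_pos': array([ 277.1171058 , -587.36994724,  230.47388969]), 'tool_rot': array([-3.13990553e+00,  4.61089556e-06,  4.40744199e-01]), 'force': array([-0.69396616, -0.74558763,  0.23894845]), 'torque': array([ 0.01248516, -0.010887  , -0.00946212]), 'gripper_force': 0.0, 'width': 85.10403604059358}
```

View pics/top1.png

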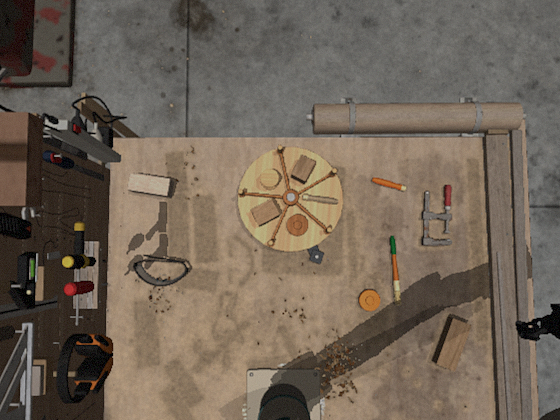

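View pics/side1.png

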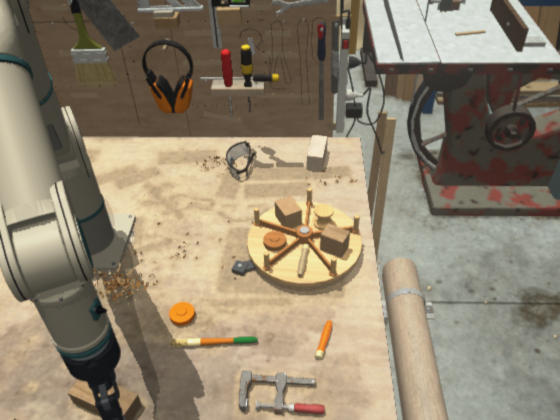

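The top view shows the disc centred near (291,198), the nose near (316,257) and the handle to the right at about (320,198). I'll enlarge that area to measure it.

```bash
python3 - <<'E'
from h import *
a=cv2.imread('pics/top1.png')[135:275,225:355]; cv2.imwrite('pics/c1.png',cv2.resize(a,None,fx=4.2,fy=4.2,interpolation=cv2.INTER_CUBIC))
E
```

```text
(no output)
```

View pics/c1.png

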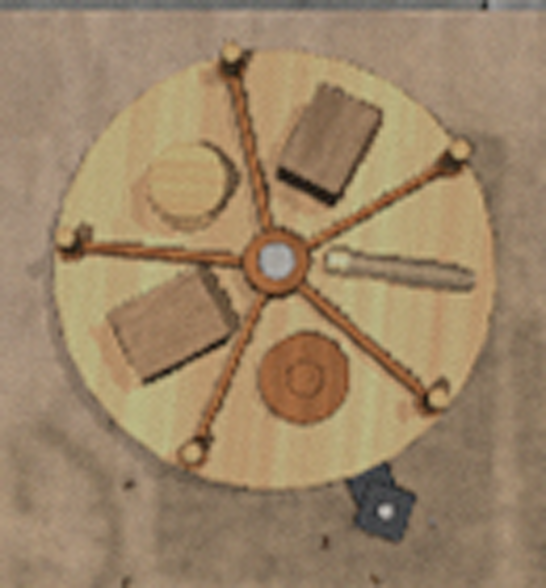

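```bash
cat >> h.py <<'E'
from scipy.optimize import least_squares
def fit(i,px,zs=95):
    # px: list of (k,u,v) peg tops -> cx,cy,phi (direction of handle pocket, deg)
    ks=np.array([p[0] for p in px]); uv=np.array([p[1:] for p in px],float)
    def P(x):
        a=x[2]+np.radians(36+72*ks); return np.c_[x[0]+138*np.cos(a),x[1]+138*np.sin(a),0*a+zs]
    best=min((least_squares(lambda x:(proj(i,P(x))-uv).ravel(),[590,-10,g]) for g in np.radians(range(-180,180,60))),key=lambda r:r.cost)
    return best.x[0],best.x[1],np.degrees(best.x[2]),best.fun.reshape(-1,2)
E
python3 - <<'E'
from h import *
i=np.load('pics/top1.png.npz')
c=lambda u,v:(225+(u+.5)/4.2-.5,135+(v+.5)/4.2-.5)
# ccw seen from above (image up=+x,left=+y): handle at right(-y); ccw next = upper right peg
px=[(0,*c(460,150)),(1,*c(232,52)),(2,*c(70,237)),(3,*c(192,453)),(4,*c(438,396))]
x,y,p,r=fit(i,px); print(x,y,p,np.round(r,2))
for uv,z in((( 386,511),17),((396,541),8),((383,536),17),((412,491),17),((405,543),17)):
    q=unproj(i,c(*uv),z); d=q[:2]-[x,y]; print(q,np.hypot(*d),np.degrees(np.arctan2(d[1],d[0])))
print('hub',unproj(i,c(277,261),70))
E
```

```text
580.6286941162926 -24.270254459027218 264.3981923762945 [[ 0.4  -0.18]
 [-0.02 -0.23]
 [-1.08 -0.15]
 [ 0.21  0.01]
 [ 0.48  0.52]]
[417.24168713 -98.79784864  17.        ] 179.58194882811551 -155.48030288838328
[ 396.88059083 -106.19138536    8.        ] 201.18259653330796 -155.97106759302645
[400.37402017 -96.6170334   17.        ] 194.23131545299134 -158.13151255017098
[ 430.72766868 -116.55023717   17.        ] 176.02815864279341 -148.38329504659887
[ 395.62526648 -111.46341663   17.        ] 204.5211865962723 -154.7652328873819
hub [581.07966948 -24.10631087  70.        ]
```

```bash
cat >> h.py <<'E'
def plan(x,y,z,yaw,n,g=-1):
    # n rows with equal world steps from current pose; prints tool-frame shift (cm) and z turn (deg)
    s=read_state(); p=s['eef_pos']; y0=np.degrees(s['tool_rot'][2]); d=(np.array([x,y,z])-p)/n; dy=(yaw-y0+180)%360-180
    for k in range(n):
        a=np.radians(y0+dy*k/n); R=np.array([[np.cos(a),np.sin(a),0],[np.sin(a),-np.cos(a),0],[0,0,-1]])
        print(g,*np.round(R.T@d/10,2),0,0,round(-dy/n,1),end='; ')
    print()
E
python3 -c "
from h import *
plan(425,-10,230,70,20)"
```

```text
-1 1.9 -2.3 0.0 0 0 -2.2; -1 1.99 -2.22 0.0 0 0 -2.2; -1 2.07 -2.14 0.0 0 0 -2.2; -1 2.16 -2.06 0.0 0 0 -2.2; -1 2.23 -1.97 0.0 0 0 -2.2; -1 2.31 -1.88 0.0 0 0 -2.2; -1 2.38 -1.79 0.0 0 0 -2.2; -1 2.45 -1.7 0.0 0 0 -2.2; -1 2.51 -1.6 0.0 0 0 -2.2; -1 2.57 -1.5 0.0 0 0 -2.2; -1 2.63 -1.4 0.0 0 0 -2.2; -1 2.68 -1.3 0.0 0 0 -2.2; -1 2.73 -1.19 0.0 0 0 -2.2; -1 2.78 -1.08 0.0 0 0 -2.2; -1 2.82 -0.97 0.0 0 0 -2.2; -1 2.85 -0.86 0.0 0 0 -2.2; -1 2.88 -0.75 0.0 0 0 -2.2; -1 2.91 -0.64 0.0 0 0 -2.2; -1 2.93 -0.52 0.0 0 0 -2.2; -1 2.95 -0.41 0.0 0 0 -2.2;
```

Call:
move_arm(targets="-1 1.9 -2.3 0 0 0 -2.2; -1 2.0 -2.2 0 0 0 -2.2; -1 2.1 -2.1 0 0 0 -2.2; -1 2.2 -2.1 0 0 0 -2.2; -1 2.2 -2.0 0 0 0 -2.2")

```text
clock: 0.52
eef_pos: [314.9, -441.5, 230.9]
tool_rot: [-3.141, -0.0, 0.635]
force: [0.4, 0.2, 0.0]
width: 25.3
gripper_force: 0.0
```

Call:
move_arm(targets="-1 2.3 -1.9 0 0 0 -2.2; -1 2.4 -1.8 0 0 0 -2.2; -1 2.4 -1.7 0 0 0 -2.2; -1 2.5 -1.6 0 0 0 -2.2; -1 2.6 -1.5 0 0 0 -2.2")

```text
clock: 0.93
eef_pos: [351.9, -297.5, 231.1]
tool_rot: [-3.141, 0.0, 0.826]
force: [1.1, -0.1, 0.1]
width: -0.3
gripper_force: 0.0
```

Call:
move_arm(targets="-1 2.6 -1.4 0 0 0 -2.2; -1 2.7 -1.3 0 0 0 -2.2; -1 2.7 -1.2 0 0 0 -2.2; -1 2.8 -1.1 0 0 0 -2.2; -1 2.8 -1.0 0 0 0 -2.2")

```text
clock: 1.35
eef_pos: [389.4, -153.5, 231.3]
tool_rot: [-3.141, 0.0, 1.018]
force: [0.7, -0.3, 0.4]
width: 0.1
gripper_force: 0.0
```

```bash
python3 -c "
from h import *
s=read_state();print(s['clock'],s['eef_pos'],np.degrees(s['tool_rot']),s['width'])
plan(435,-30,200,70,5)"
```

```text
1.35 [ 389.38454325 -153.48114567  231.25776539] [-1.79992867e+02  2.24002524e-03  5.83552512e+01] 0.09643207533575643
-1 2.58 -0.52 0.63 0 0 -2.3; -1 2.6 -0.41 0.63 0 0 -2.3; -1 2.61 -0.31 0.63 0 0 -2.3; -1 2.63 -0.2 0.63 0 0 -2.3; -1 2.63 -0.09 0.63 0 0 -2.3;
```

Call:
move_arm(targets="-1 2.6 -0.5 0.6 0 0 -1.5; -1 2.6 -0.5 0.6 0 0 -1.5; -1 2.6 -0.4 0.6 0 0 -1.5; -1 2.6 -0.3 0.6 0 0 -1.5; -1 2.6 -0.3 0.6 0 0 -1.5")

```text
clock: 1.77
eef_pos: [434.6, -30.1, 201.0]
tool_rot: [-3.141, 0.0, 1.149]
force: [-0.2, -0.2, 0.7]
width: 0.1
gripper_force: 0.0
```

```bash
python3 - <<'E'
from h import *
s=read_state();print(s['clock'],s['eef_pos'],np.degrees(s['tool_rot']),s['width'])
plan(437,-4,65,66,5)
i=shot('wrist','w1.png'); 
E
```

```text
1.7667 [434.63484422 -30.10115972 200.95107591] [-1.79994601e+02  3.76415803e-03  6.58190842e+01] 0.08616024444611196
-1 0.5 -0.17 2.72 0 0 -0.0; -1 0.5 -0.17 2.72 0 0 -0.0; -1 0.5 -0.17 2.72 0 0 -0.0; -1 0.5 -0.17 2.72 0 0 -0.0; -1 0.5 -0.17 2.72 0 0 -0.0;
```

View pics/w1.png

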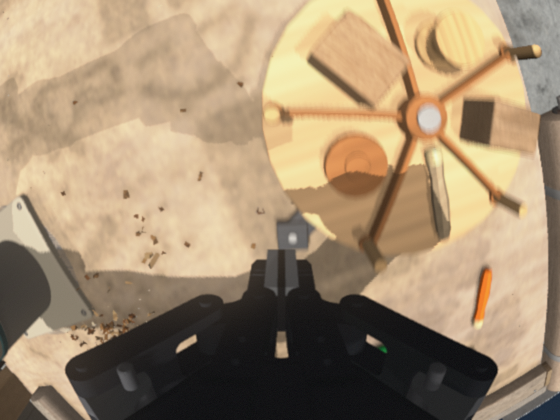

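The wrist view shows peg 3 at (275,115), the hub at (429,118) and the nose's dot at (292,238). I'll refine the nose direction from it and descend beside peg 3.

```bash
cat >> h.py <<'E'
def wun(i,uv,z):
    R,t,f,cx,cy=cal(i); v=np.array([uv[0]-cx,uv[1]-cy]); r=np.hypot(*v); th=r/f
    d=R.T@np.r_[v/r*np.sin(th),np.cos(th)]; o=-R.T@t; return o+d*(z-o[2])/d[2]
E
python3 - <<'E'
from h import *
i=np.load('pics/w1.png.npz'); C=np.array([580.6,-24.3])
for n,uv,z in(('dot',(292,238),17),('hub',(429,118),70),('peg3',(273,115),95),('tipL',(277,228),17),('tipR',(282,249),17)):
    q=wun(i,uv,z); d=q[:2]-C; print(n,q.round(1),np.hypot(*d).round(1),np.degrees(np.arctan2(d[1],d[0]))%360)
E
python3 - <<'E'
import cv2
a=cv2.imread('pics/w1.png')[200:270,240:340]; cv2.imwrite('pics/w1c.png',cv2.resize(a,None,fx=6,fy=6,interpolation=cv2.INTER_CUBIC))
E
```

```text
dot [417.7 -94.5  17. ] 177.4 203.33229814818614
hub [582.5 -19.8  70. ] 4.9 67.00711639265465
peg3 [456.   34.8  95. ] 137.9 154.63440289839852
tipL [407.7 -77.1  17. ] 180.8 196.988912893941
tipR [ 402.4 -102.2   17. ] 194.5 203.60782499469556
```

View pics/w1c.png

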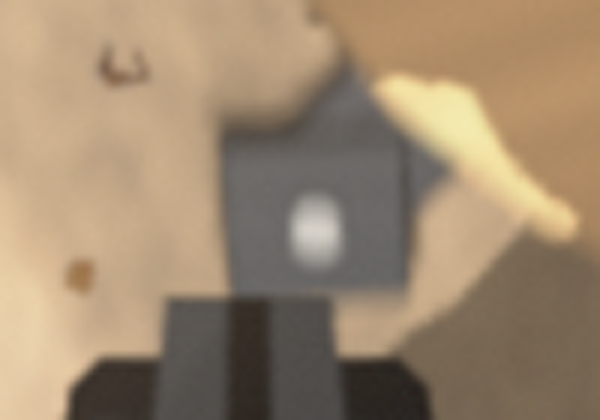

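Call:
move_arm(targets="-1 0.5 -0.2 2.7 0 0 0; -1 0.5 -0.2 2.7 0 0 0; -1 0.5 -0.2 2.7 0 0 0; -1 0.5 -0.2 2.7 0 0 0; -1 0.5 -0.2 2.7 0 0 0")

```text
clock: 2.23
eef_pos: [435.6, -4.3, 65.2]
tool_rot: [3.141, -0.0, 1.147]
force: [0.8, 0.9, 0.1]
width: 0.1
gripper_force: 0.0
```

Call:
move_arm(targets="-1 0.5 0 0 0 0 0; -1 0.5 0 0 0 0 0; -1 0.4 0 0 0 0 0; -1 0.3 0 0 0 0 0; -1 0.3 0 0 0 0 0")

```text
clock: 2.65
eef_pos: [445.1, 14.1, 67.8]
tool_rot: [3.139, -0.002, 1.147]
force: [0.7, -0.8, -0.3]
width: 0.2
gripper_force: 0.0
```

Call:
move_arm(targets="-1 0.3 0 0 0 0 1; -1 0.4 -0.05 0 0 0 1.5; -1 0.5 -0.05 0 0 0 2; -1 0.5 -0.05 0 0 0 2; -1 0.5 -0.05 0 0 0 2")

```text
clock: 3.07
eef_pos: [452.0, 34.3, 66.7]
tool_rot: [3.142, 0.0, 0.996]
force: [-2.0, -1.1, 0.9]
width: -0.2
gripper_force: 0.5
```

```bash
cat >> h.py <<'E'
def where(C=np.array([580.6,-24.3])):
    s=read_state(); yaw=s['tool_rot'][2]; d=C-s['eef_pos'][:2]
    print('clk',s['clock'],s['eef_pos'].round(1),'yaw+90',np.degrees(yaw)+90,'C in tool x,y',d@[np.cos(yaw),np.sin(yaw)],d@[np.sin(yaw),-np.cos(yaw)],'F',s['force'].round(1))
E
python3 -c "
from h import *
where(); shot('top','t2.png'); i=np.load('pics/t2.png.npz')"
```

```text
clk 3.0667 [452.   34.3  66.7] yaw+90 147.0439031334351 C in tool x,y 20.809679538431023 139.73114984065867 F [-2.  -1.1  0.9]
```

Call:
move_arm(targets="-1 0.5 -0.06 0 0 0 2; -1 0.5 -0.06 0 0 0 2; -1 0.5 -0.06 0 0 0 2; -1 0.5 -0.06 0 0 0 2; -1 0.5 -0.06 0 0 0 2")

```text
clock: 3.53
eef_pos: [464.2, 56.1, 66.5]
tool_rot: [-3.141, 0.001, 0.822]
force: [-1.6, -0.3, 0.7]
width: 0.1
gripper_force: 0.5
```

Call:
move_arm(targets="-1 0.5 -0.06 0 0 0 2; -1 0.5 -0.06 0 0 0 2; -1 0.5 -0.06 0 0 0 2; -1 0.5 -0.06 0 0 0 2; -1 0.5 -0.06 0 0 0 2")

```text
clock: 3.95
eef_pos: [480.2, 75.5, 66.5]
tool_rot: [-3.141, 0.001, 0.648]
force: [-0.8, -0.0, 0.7]
width: -0.1
gripper_force: 0.5
```

```bash
python3 -c "
from h import *
where()"
```

```text
clk 3.95 [480.2  75.5  66.5] yaw+90 127.14115266106006 C in tool x,y 19.788238929451882 140.2089142638014 F [-0.8 -0.   0.7]
```

Call:
move_arm(targets="-1 0.5 -0.06 0 0 0 2; -1 0.5 -0.06 0 0 0 2; -1 0.5 -0.06 0 0 0 2; -1 0.5 -0.06 0 0 0 2; -1 0.5 -0.06 0 0 0 2")

```text
clock: 4.37
eef_pos: [500.1, 91.9, 66.4]
tool_rot: [-3.141, 0.0, 0.473]
force: [-1.4, -0.0, 0.7]
width: 0.3
gripper_force: 0.5
```

Call:
move_arm(targets="-1 0.5 -0.06 0 0 0 2; -1 0.5 -0.06 0 0 0 2; -1 0.5 -0.06 0 0 0 2; -1 0.35 -0.04 0 0 0 1.5; -1 0.2 -0.02 0 0 0 1")

```text
clock: 4.78
eef_pos: [518.7, 102.5, 66.4]
tool_rot: [3.141, -0.001, 0.325]
force: [-0.9, 1.0, 0.6]
width: -0.5
gripper_force: 0.5
```

```bash
python3 - <<'E'
from h import *
where(); shot('top','t3.png')
a=cv2.imread('pics/t3.png')[135:275,225:355]; cv2.imwrite('pics/c3.png',cv2.resize(a,None,fx=4.2,fy=4.2,interpolation=cv2.INTER_CUBIC))
E
```

```text
clk 4.7833 [518.7 102.5  66.4] yaw+90 108.63472229373643 C in tool x,y 18.194592055069407 139.9106267301727 F [-0.9  1.   0.6]
```

View pics/c3.png

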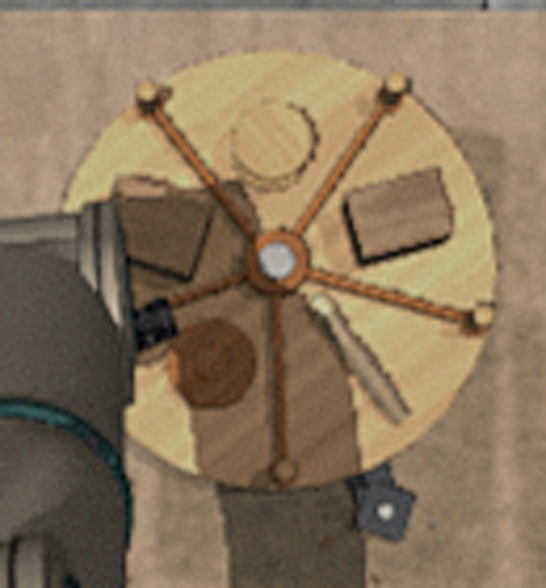

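The disc has turned about 45° clockwise. Peg tops are at (485,317), (397,83), (150,93) and (285,470) in the crop.

```bash
python3 - <<'E'
from h import *
i=np.load('pics/t3.png.npz')
c=lambda u,v:(225+(u+.5)/4.2-.5,135+(v+.5)/4.2-.5)
x,y,p,r=fit(i,[(0,*c(485,316)),(1,*c(397,82)),(2,*c(150,92)),(4,*c(285,471))]); print(x,y,p%360,(p+252)%360,r.round(2))
# nose tip hypotheses predicted in crop
for a in(203.5,204.5,205.5):
    for rr in(180,204):
        q=proj(i,[x+rr*np.cos(np.radians(a)),y+rr*np.sin(np.radians(a)),17])[0]; print(a,rr,(q-[225,135]+.5)*4.2-.5)
E
```

```text
580.3234523234726 -24.52479282091302 217.67648367351802 109.67648367351802 [[-0.01  0.13]
 [ 0.19  0.17]
 [-0.45 -0.38]
 [ 0.26  0.08]]
203.5 180 [382.3388705  513.95221555]
203.5 204 [396.76693602 546.55289612]
204.5 180 [386.55794567 512.05173318]
204.5 204 [401.55358552 544.39327853]
205.5 180 [390.74213735 510.07777066]
205.5 204 [406.30049468 542.15021078]
```

```bash
python3 - <<'E'
from h import *
C=np.array([580.5,-24.4])
i=np.load('pics/top1.png.npz'); a=i['color'].astype(int)
m=(a.max(2)<105)&(a.max(2)-a.min(2)<22); m[:240]=0;m[275:]=0;m[:,:300]=0;m[:,335:]=0
m=m.astype(np.uint8); n,l,s,ce=cv2.connectedComponentsWithStats(m); k=1+np.argmax(s[1:,4]); print(s[k],ce[k])
for y in range(243,270): print(''.join('#' if l[y,x]==k else '.' for x in range(300,335)))
pts=[]
for y,x in np.argwhere(l==k):
    q=unproj(i,(x,y),17)[:2]-C; pts.append((np.hypot(*q),np.degrees(np.arctan2(q[1],q[0]))%360))
pts=np.array(pts)
for lo in range(150,210,6):
    s_=pts[(pts[:,0]>=lo)&(pts[:,0]<lo+6),1]
    if len(s_): print(lo,len(s_),s_.min().round(1),s_.max().round(1),s_.mean().round(2))
E
```

```text
[307 245  17  19 182] [315.10989011 254.21978022]
...................................
...................................
................##.................
..............####.................
............######.................
..........########.................
.......############................
........###########................
........#############..............
.........##############............
.........###############...........
.........###############...........
..........######..#####............
..........#####....####............
..........#####....####............
.........#######..####.............
.........#############.............
..........############.............
............#########..............
...............######..............
..................##...............
...................................
...................................
...................................
...................................
...................................
...................................
150 25 198.4 210.1 204.31
156 22 198.7 209.0 204.05
162 24 198.7 208.9 203.79
168 23 199.0 209.7 204.11
174 29 197.2 211.1 204.14
180 24 197.8 210.6 204.28
186 21 199.2 208.6 204.1
192 11 201.3 206.6 204.0
198 3 203.3 205.1 204.14
```

Call:
move_arm(targets="-1 0.4 -0.05 0 0 0 1.5; -1 0.5 -0.06 0 0 0 2; -1 0.5 -0.06 0 0 0 2; -1 0.4 -0.05 0 0 0 1.5; -1 0.25 -0.03 0 0 0 1")

```text
clock: 5.25
eef_pos: [537.9, 110.3, 66.3]
tool_rot: [3.141, -0.001, 0.185]
force: [-1.2, -0.4, -0.3]
width: -0.1
gripper_force: 0.5
```

Call:
move_arm(targets="-1 0.25 -0.03 0 0 0 1; -1 0.25 -0.03 0 0 0 1; -1 0.25 -0.03 0 0 0 1; -1 0.12 0 0 0 0 0.5; -1 0.1 0 0 0 0 0.4")

```text
clock: 5.67
eef_pos: [546.4, 112.7, 66.3]
tool_rot: [-3.141, -0.0, 0.119]
force: [-0.3, 0.4, -0.5]
width: -0.1
gripper_force: 0.5
```

```bash
python3 - <<'E'
from h import *
where(); shot('top','t4.png')
a=cv2.imread('pics/t4.png')[135:275,225:355]; cv2.imwrite('pics/c4.png',cv2.resize(a,None,fx=4.2,fy=4.2,interpolation=cv2.INTER_CUBIC))
E
```

```text
clk 5.6667 [546.4 112.7  66.3] yaw+90 96.81940706143813 C in tool x,y 17.6862325077699 140.1207876812925 F [-0.3  0.4 -0.5]
```

View pics/c4.png

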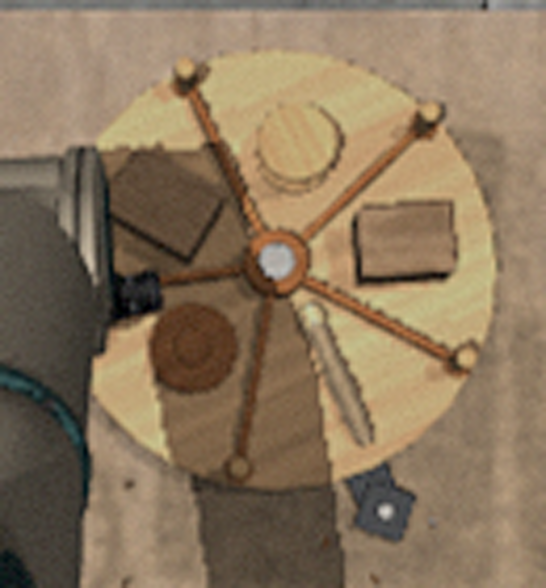

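Peg tops are now at about (467,355), (430,111), (187,69) and (238,468). The handle points slightly left of the nose.

```bash
python3 - <<'E'
from h import *
i=np.load('pics/t4.png.npz')
c=lambda u,v:(225+(u+.5)/4.2-.5,135+(v+.5)/4.2-.5)
x,y,p,r=fit(i,[(0,*c(468,355)),(1,*c(430,110)),(2,*c(187,68)),(4,*c(238,469))]); print(x,y,p%360,(p+252)%360,r.round(2))
E
```

```text
580.6864280448391 -23.812825596990535 205.69390297645683 97.69390297645683 [[-0.15  0.55]
 [ 0.2   0.09]
 [-0.53 -0.28]
 [ 0.48 -0.37]]
```

Call:
move_arm(targets="-1 0.12 0 0 0 0 0.5; -1 0.12 0 0 0 0 0.5; -1 0.1 0 0 0 0 0.4; -1 0 0 0 0 0 0; -1 0 0 0 0 0 0")

```text
clock: 6.13
eef_pos: [550.0, 112.7, 66.4]
tool_rot: [3.141, -0.001, 0.095]
force: [-0.7, -0.3, -0.7]
width: 0.0
gripper_force: 0.1
```

Call:
move_arm(targets="-1 -0.3 -0.1 0 0 0 0; -1 -0.7 -0.2 0 0 0 0; -1 -0.7 -0.2 -1 0 0 0; -1 0 -0.3 -3 0 0 0; -1 0 -0.3 -3 0 0 0")

```text
clock: 6.55
eef_pos: [529.2, 122.0, 136.6]
tool_rot: [3.141, 0.004, 0.095]
force: [1.1, 0.7, 0.2]
width: 0.5
gripper_force: 0.0
```

Call:
move_arm(targets="-1 0 -2 -3 0 0 0; -1 -2 -3 -2 0 0 0; -1 -3 -2 0 0 0 0; -1 -3 -2 0 0 0 0; -1 -3 -2 0 0 0 0")

```text
clock: 6.97
eef_pos: [409.6, 222.0, 187.4]
tool_rot: [-3.14, -0.001, 0.095]
force: [-1.0, 1.1, -0.4]
width: -0.0
gripper_force: 0.0
```

```bash
python3 - <<'E'
from h import *
where(); shot('top','t5.png')
a=cv2.imread('pics/t5.png')[135:275,225:355]; cv2.imwrite('pics/c5.png',cv2.resize(a,None,fx=4.2,fy=4.2,interpolation=cv2.INTER_CUBIC))
E
```

```text
clk 6.9667 [409.6 222.  187.4] yaw+90 95.46623941695627 C in tool x,y 146.72171219019359 261.4599650363051 F [-1.   1.1 -0.4]
```

View pics/c5.png

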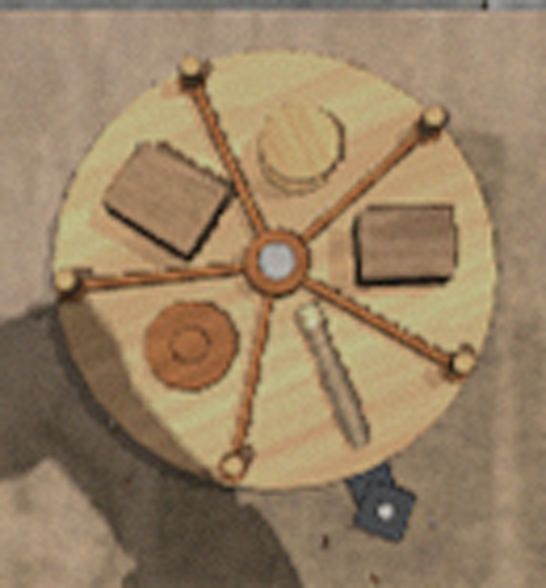

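Peg tops are at about (464,360), (433,116), (191,66), (67,279) and (233,465). The arm is clear of the disc.

```bash
python3 - <<'E'
from h import *
i=np.load('pics/t5.png.npz')
c=lambda u,v:(225+(u+.5)/4.2-.5,135+(v+.5)/4.2-.5)
x,y,p,r=fit(i,[(0,*c(465,359)),(1,*c(434,115)),(2,*c(192,66)),(3,*c(67,279)),(4,*c(232,465))]); print(x,y,p%360,r.round(2))
def nose(f):
    i=np.load(f); a=i['color'].astype(int); m=(a.max(2)<105)&(a.max(2)-a.min(2)<22); m[:243]=0;m[270:]=0;m[:,:305]=0;m[:,330:]=0
    n,l,s,ce=cv2.connectedComponentsWithStats(m.astype(np.uint8)); k=1+np.argmax(s[1:,4])
    q=np.array([unproj(i,(u,v),17)[:2]-[x,y] for v,u in np.argwhere(l==k)]); q=q[np.hypot(*q.T)>160]
    d=q.mean(0); return np.degrees(np.arctan2(d[1],d[0]))%360
print(nose('pics/t5.png.npz'),nose('pics/top1.png.npz'))
E
```

```text
581.148180837093 -24.013708980976844 204.09635190162606 [[-0.05  0.67]
 [ 0.29 -0.25]
 [-0.37 -0.56]
 [-0.46 -0.03]
 [ 0.57  0.14]]
204.12763896578565 204.090176588548
```

Call:
move_arm(targets="-1 0 0 0 0 0 0; -1 0 0 0 0 0 0; -1 0 0 0 0 0 0; -1 0 0 0 0 0 0; -1 0 0 0 0 0 0")

```text
clock: 7.43
eef_pos: [412.8, 220.4, 186.4]
tool_rot: [3.141, -0.001, 0.093]
force: [0.6, 0.3, -0.5]
width: 0.3
gripper_force: 0.0
```

```bash
python3 -c "
from h import *
print(order.finish_job())"
```

```text
the job is handed in; nothing more can be done
None
```

The organizer is turned about 60° clockwise, so the handle pocket measures within about half a degree of the pointer nose; the arm is clear, and the job was handed in at 7.4 s.

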